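Set a ferrule up over the stand's edge and hold the board

ROBOT

A 7-joint arm with a two-finger parallel gripper is mounted at the origin on a cart in front of the work surface, level with it; the furniture and walls round the work are solid. World frame = base frame: x ahead of the robot, y to its left, z up, the work surface at z = 0. Lengths are in m, angles in rad, forces in N, time in s.
With the tool pointing down it reaches from about 0.35 to 0.9 m from the base axis. Payload 19.9 kg.
Tool frame: the origin (TCP) lies between the finger pads; the fingertips stand 14 mm ahead of it and the grasp point (between the pads) lies 5 mm behind it; z points along the fingers, y is the line along which they close (so a half turn about z gives the same grasp; the last joint's range is limited). The gripper opens to 94 mm and grips with 3 to 60 N. Pads are 16 mm wide; open, the fingers measure 119 mm over their backs; the gripper's body (75 mm by 177 mm) begins 78 mm behind the grasp point.
Start: joints at [1.288, 0.417, -0.01, 1.614, 0.005, 1.111, -0.053], TCP at [0.149, -0.607, 0.219] pointing down, gripper open.
Joint ranges: [-2.81, 2.81], [-0.39, 2.02], [-1.27, 1.25], [0.06, 2.57], [-1.19, 4.33], [0.19, 2], [-2.82, 2.82]. Speed limits (rad/s): [1.89, 1.89, 2.39, 2.39, 3.01, 3.01, 3.01].

INTERFACE

Orientations are given as a unit quaternion [w, x, y, z].
In Python, from bench import telemetry, cams, order gives the robot as it stands.
- The arm moves only by the shell command python3 -m crank 'ROWS'. ROWS is a JSON object of lists of equal length, an entry for each row: "offset": the shift along the tool's x, y, z in mm, a list of three; "delta_rot": the turn, a rotation vector about the tool's x, y, z in degrees, a list of three; "jaw": the opening, from -1 (shut) to 1 (fully open). A call has 1 to 8 rows; each row shifts and turns the commanded pose from where the row before left it, along the tool's axes as they then stand; what a row does not reach is not made up. A row lasts 1/8 s, in which the tool goes at most 62.5 mm and 10.7 degrees, less where a joint would pass 70% of its speed; a pose out of reach is approached as far as the arm can. A call with a gripper value outside its range is refused whole. The fingers move at their own pace and stop on an object; the grip force is fixed at half the most. Time passes only in rows, so rows that do not move let the fingers close. It gives the time, the measured TCP pose, the force, the opening and the grip force at its end, in the units of the state.
- telemetry.get_obs(): the state, without advancing time (a new reading comes with each control period).
- cams.read_camera(name): name is "side" or "top"; returns a dict with "color" (480x640x3 uint8, red, green, blue), "vertical_fov" (degrees; the focal length in pixels is half the picture's height over the tangent of half this angle, whatever the lens; pixels are square), "cx", "cy" (the principal point, pixels), "dist_coeffs" ([k1, k2, p1, p2, k3] as OpenCV has them; the pictures are not rectified), "rvec" (rotation vector, rad) and "tvec" (3), from world to camera coordinates, as OpenCV has them. Camera axes: x right, y down, z forward; pixel columns grow to the right and rows downward; lengths in m; the calibration is good to about 2 mm. A picture is of the moment at which its call begins. There is no depth.
- order.close_job(): hands the job in; it is judged then, once.
The state is a dict: "time_s": time; "joint_positions": joint angles; "qvel": joint speeds; "joint_efforts": joint torques, N m; "eef_pos": TCP position; "ee_rot": TCP orientation; "wrist_force": force on the tool from outside, world axes, zero at the start; "ft_torque": the same for the moment, N m; "opening": finger opening in m; "finger_force": force on a finger pad.
Only numpy, scipy, OpenCV 4.12 (cv2) and the standard library are available. Lean on these libraries where they do the work, as an engineer would, in place of code of your own. Each camera call takes 0.05 s, during which the arm holds its last target. There are 200 camera calls.

TASK

Two brass ferrules stand on the table: put the one whose hole fits over the steel peg of the wooden board onto that peg, all the way down, and leave the other standing on the table. Then slide the board straight out along its stand, without lifting it off, until its nose (the end with the peg) is in line with the tip of the steel pointer. It tips over there by itself, so finish while still holding the board by its grip block, flat on the stand; keep it from tipping throughout and do not disturb the other things on the table.

Things in the scene. Friction and masses are not known exactly. Their poses are not given: they have to be found in the camera images.
- stand: fixed wooden stand, 90 x 200 mm (x, y) and 60 mm high with a flat top. Origin at the centre of its underside on the table; its y axis runs along its length. The board slides out over its +y end (to the robot's left), the top's edge being at y = +100 mm.
- board: loose light wooden board lying along the stand, 60 x 240 x 16 mm (x, y, z), about 0.26 kg. Origin at the centre of its underside, 60 mm above the table; y along its length, nose at y = +120 mm. At the start it lies within 0.05 rad of straight, nose 25 to 45 mm past the stand's end. With the ferrule on, it tips when the nose juts about 90 mm.
- nose (a point): middle of the upper edge of the board's nose end, at (0, 120, 16) mm in the board's frame
- peg (a point): foot of the upright steel peg on the board's upper face (z = 16 mm), 22 mm behind the nose. The peg is 14 mm in diameter, 34 mm high and tapered over its last 6 mm.
- grip (a point): on the centre line of the wooden grip block that stands on the board near its tail: 40 mm across the board (x), 22 mm along it (y), 30 mm high, top 46 mm above the board's underside. The point is 215 mm behind the nose, 34 mm above the board's underside, 12 mm below the block's top.
- pointer: fixed steel pointer beside the path of the board's nose, on the far side from the robot: a round foot of 42 mm, a post 100 mm high, and a thin arm towards the board. Origin under the foot; its axes are parallel to the stand's.
- pointer_tip (a point): tip of the pointer's arm, 90 mm above the table, 36 mm beside the stand's middle line (+x side) and 135 to 165 mm past the stand's end. Its axes are parallel to the stand's: the nose is in line with it when both have the same y along the stand.
- ferrule_wide: loose brass ferrule (upright ring), outside diameter 34 mm, 26 mm high, hole 18 mm: fits over the peg. Origin at the centre of its underside. 0.14 kg.
- ferrule_narrow: loose brass ferrule of the same outside, 34 mm diameter and 26 mm high, but hole only 8 mm: does not fit over the peg. Origin at the centre of its underside. 0.19 kg.
- steel_block: bystander: steel bench block 66 x 66 x 19 mm, origin at the centre of its underside
- bead_bowl: bystander: white bowl of beads, 127 mm across, 56 mm high, origin at the centre of its underside
- task_lamp: fixed desk lamp at the left rear. Origin under its round foot; its cream shade hangs about 0.4 m and more above the table, on the robot's right side of the foot: keep the arm clear of it
- hinged_tin: bystander: small closed blue-green tin 64 x 97 x 23 mm, origin at the centre of its underside
Mind the look-alikes: they are no part of the job. Leave any blue look-alike of the ferrule_narrow alone.

How it is judged:
On the way:
1. the wide-holed ferrule is down on the peg and let go, the board not yet slid out (nose still more than 50 mm short of the pointer) (z of ferrule_wide in the frame of board between 0.012 and 0.021 m and horizontal distance between ferrule_wide and peg below 0.007 m and contact force between the fingers and ferrule_wide below 0.2 N and y of nose in the frame of pointer_tip below -0.05 m), for 0.2 s.
At the end, for the whole second after the job is handed in: Nose within 7 mm of the pointer along the stand; board flat (0.05 rad), straight (0.12 rad), within 20 mm of the middle line, at rest, held by the fingers (over 1 N), borne only by stand and robot; wide ferrule down on the peg, untouched; narrow one upright on the table (y of nose in the frame of pointer_tip between -0.007 and 0.007 m and x of board in the frame of stand between -0.02 and 0.02 m and angle between the y axis of board and the y axis of stand, either way round below 0.12 rad and z of board in the frame of stand between 0.056 and 0.065 m and angle between board's own z axis and vertical below 0.05 rad and linear speed of board below 0.02 m/s and contact force between the fingers and board above 1 N and contact force between pointer and board below 0.3 N and contact force between ferrule_narrow and board below 0.1 N and contact force between stand and board above 0.3 N and z of ferrule_wide in the frame of board between 0.012 and 0.021 m and horizontal distance between ferrule_wide and peg below 0.007 m and contact force between the fingers and ferrule_wide below 0.2 N and height (world z) of ferrule_narrow below 0.005 m and angle between ferrule_narrow's own z axis and vertical below 0.1 rad); the arm keeps its last pose, push and grip.
It fails at once if the board tips by more than 0.15 rad (angle between board's own z axis and vertical above 0.15 rad).
It fails at once if the board is lifted more than 12 mm off the stand (height (world z) of board above 0.072 m).
It fails at once if the steel block is moved by more than 20 mm (distance of steel_block from where it was at the start of the episode above 0.02 m).
It fails at once if the bowl of beads is moved by more than 20 mm (distance of bead_bowl from where it was at the start of the episode above 0.02 m).
It fails at once if the tin is moved by more than 20 mm (distance of hinged_tin from where it was at the start of the episode above 0.02 m).
It also fails if it takes over 48 s, if anything falls off the work surface, if the arm or the gripper's body presses on something with over 40 N, if the wrist force passes 120 N, or if a joint passes its speed limit or range.

## Working session

There is one attempt and no reset: what is moved stays moved. The work goes in short steps, Python scripts to look and compute and a shell command to move; the robot and the scene stay as the last step left them, time stands still between calls to the robot, and variables do not carry over. Pictures are saved under pics/ and viewed, at most 10 in all, crops included, and the job is handed in when it is done.

```bash
mkdir -p pics
cat > h.py <<'E'
import numpy as np, cv2
from bench import telemetry, cams, order
def cam(n):
    d=cams.read_camera(n); f=240/np.tan(np.radians(d["vertical_fov"])/2)
    d["K"]=np.array([[f,0,d["cx"]],[0,f,d["cy"]],[0,0,1.]]); d["D"]=np.array(d["dist_coeffs"],float)
    d["rv"]=np.array(d["rvec"],float);d["tv"]=np.array(d["tvec"],float); return d
def back(d,px,z):
    p=cv2.undistortPoints(np.array(px,float).reshape(-1,1,2),d["K"],d["D"]).reshape(-1,2)
    R=cv2.Rodrigues(d["rv"])[0]; c=-R.T@d["tv"]; r=np.c_[p,np.ones(len(p))]@R
    return c+r*((z-c[2])/r[:,2])[:,None]
def proj(d,P): return cv2.projectPoints(np.array(P,float).reshape(-1,3),d["rv"],d["tv"],d["K"],d["D"])[0].reshape(-1,2)
def save(d,n,box=None,s=1):
    im=d["color"][:,:,::-1]
    if box: x0,y0,x1,y1=box; im=im[y0:y1,x0:x1]
    cv2.imwrite("pics/"+n,cv2.resize(im,None,fx=s,fy=s,interpolation=cv2.INTER_CUBIC))
E
python3 - <<'E'
from h import *
for n in("top","side"):
    d=cam(n);save(d,n+"0.png");R=cv2.Rodrigues(d["rv"])[0];print(n,-R.T@d["tv"],R.round(2).tolist(),d["K"][0,0])
o=telemetry.get_obs();print(o)
E
```

```text
top [ 0.28442131 -0.04014152  1.34084169] [[-0.07, -1.0, -0.0], [-0.97, 0.06, -0.22], [0.22, -0.01, -0.98]] 587.1441039210009
side [0.42368999 0.92788992 0.67294355] [[-0.99, -0.16, -0.01], [-0.07, 0.51, -0.86], [0.14, -0.85, -0.51]] 497.2494034211377
{'time_s': 0.1, 'joint_positions': array([ 1.28847979,  0.41790333, -0.01032603,  1.61412604,  0.00468423,
        1.11072536, -0.05302469]), 'qvel': array([-0.00048361, -0.00138839,  0.00097839, -0.0022136 ,  0.00129062,
       -0.0009273 ,  0.0011722 ]), 'joint_efforts': array([ 2.88297415e-03, -8.52583981e+01,  6.40963130e-01, -4.26695645e+01,
       -4.88705537e-02,  1.64141884e-02,  1.13517285e-04]), 'eef_pos': array([ 0.14898558, -0.60663127,  0.2188895 ]), 'ee_rot': array([-5.60080006e-04,  9.92759675e-01,  1.20116214e-01, -1.00196500e-04]), 'wrist_force': array([ 0.31863032, -0.26293149,  0.03052475]), 'ft_torque': array([-0.06597413,  0.00383905,  0.02935898]), 'finger_force': 0.0, 'opening': 0.09401202318772812}
```

View pics/top0.png

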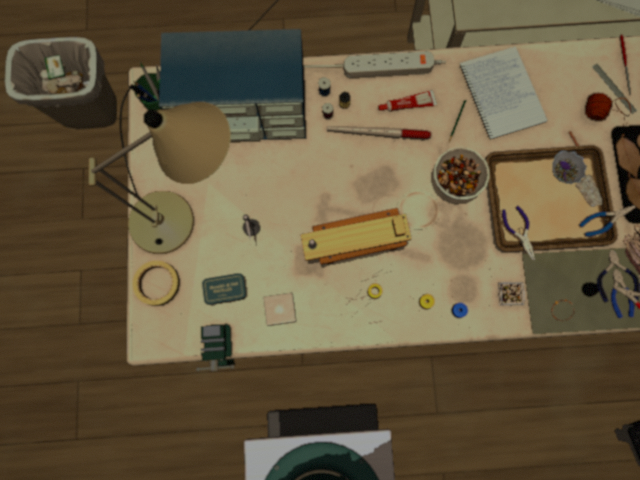

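View pics/side0.png

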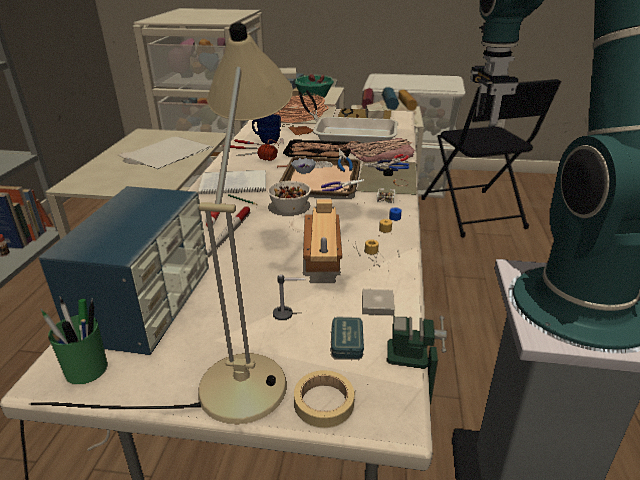

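Top picture: brass rings at (375,291), which shows a large light hole, and (427,301), which shows a small hole. The blue look-alike is at (460,310) and the tape roll at (157,284). The board's peg is at (312,243), its grip at (401,226), the pointer's post at (251,227) and the bowl at (461,174). A close crop will settle which ring is which.

Run:
```python
from h import *
d=cam("top");s=cam("side")
a=d["color"][195:325,225:480,::-1]; a=cv2.resize(a,(765,390),interpolation=cv2.INTER_CUBIC)
b=s["color"][195:325,255:425,::-1]; b=cv2.resize(b,None,fx=1.6,fy=1.6,interpolation=cv2.INTER_CUBIC)
c=np.zeros((600,765,3),np.uint8);c[:390]=a;c[390:598,:272]=b
cv2.imwrite("pics/crop1.png",c)
```

```text
(no output)
```

View pics/crop1.png

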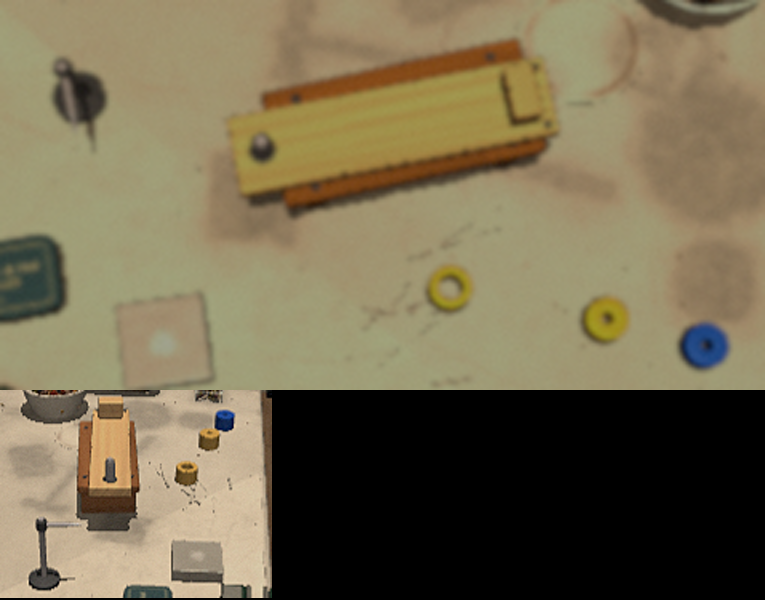

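The crop confirms it. The wide ferrule is at top (375,291), with table showing through its hole. The narrow one is at (427,301). The pointer's tip is at about top (257,245).

Run:
```python
from h import *
d=cam("top");s=cam("side")
T=lambda l,z:back(d,[(225+x/3,195+y/3) for x,y in l],z)[:,:2]
S=lambda l,z:back(s,[(255+x/1.6,195+(y-390)/1.6) for x,y in l],z)[:,:2]
print("wide",T([(450,287)],.026),S([(187,465)],.026))
print("narrow",T([(606,318)],.026),S([(209,433)],.026))
b=T([(229,117),(241,196),(548,62),(557,133)],.076);print("board",b)
n=(b[0]+b[1])/2;t=(b[2]+b[3])/2;ax=(n-t)/np.linalg.norm(n-t);print("nose",n,"axis",ax,np.degrees(np.arctan2(ax[1],ax[0])),np.linalg.norm(n-t))
st=T([(263,93),(290,210),(520,40),(547,150)],.06);print("stand",st)
e=(st[0]+st[1])/2;f=(st[2]+st[3])/2;a2=(e-f)/np.linalg.norm(e-f);print("end",e,a2,np.degrees(np.arctan2(a2[1],a2[0])),np.linalg.norm(e-f))
print("pegtop",T([(262,142)],.11),S([(109,458)],.11),"pegpred",n-.022*ax)
print("griptop",T([(520,96)],.106),"pred",n-.215*ax)
print("tip",T([(95,151)],.09),S([(80,525)],.09))
print("noseside",S([(84,488),(132,488)],.076))
print("block",T([(163,340)],.019),"tin",back(d,[(224,289)],.023),"bowl",back(d,[(461,174)],.05))
# yellow ring centroid
hsv=cv2.cvtColor(d["color"],cv2.COLOR_RGB2HSV);m=cv2.inRange(hsv,(20,150,90),(35,255,255))
for c in cv2.findContours(m,cv2.RETR_EXTERNAL,cv2.CHAIN_APPROX_NONE)[0]:
    if 30<cv2.contourArea(c)<500: print(cv2.minEnclosingCircle(c),cv2.contourArea(c))
```

```text
wide [[ 0.45113164 -0.14982661]] [[ 0.45167631 -0.14994748]]
narrow [[ 0.42024041 -0.26412407]] [[ 0.42099257 -0.25917359]]
board [[ 0.58109462  0.00645807]
 [ 0.52142644  0.00100256]
 [ 0.60717925 -0.23205001]
 [ 0.55299601 -0.23355179]]
nose [0.55126053 0.00373031] axis [-0.12097925  0.99265504] 96.9486212288177 0.23828138401171509
stand [[ 0.6015698  -0.01937137]
 [ 0.5115412  -0.03394597]
 [ 0.62973029 -0.21505358]
 [ 0.54400089 -0.22734988]]
end [ 0.5565555  -0.02665867] [-0.15394423  0.98807954] 98.85557007441997 0.19689008194994212
pegtop [[ 0.5532321  -0.01731738]] [[ 0.55607069 -0.01394968]] pegpred [ 0.55392207 -0.0181081 ]
griptop [[ 0.57562479 -0.2049618 ]] pred [ 0.57727107 -0.20969052]
tip [[0.55898673 0.10435337]] [[0.5739681  0.12170308]]
noseside [[0.58704607 0.01473331]
 [0.52124721 0.00549883]]
block [[0.42656313 0.06737468]] tin [[0.47796538 0.18948891 0.023     ]] bowl [[ 0.70454662 -0.36803468  0.05      ]]
((426.5, 301.0), 7.159010887145996) 144.0
((374.49151611328125, 290.5847473144531), 7.046474456787109) 137.0
```

```bash
python3 -m crank '{"offset":[[0,0,0],[30,-34,5],[30,-34,5],[30,-34,5],[30,-34,5],[31,-34,5],[31,-34,5],[31,-34,5]],"delta_rot":[[0,0,5],[0,0,0],[0,0,0],[0,0,0],[0,0,0],[0,0,0],[0,0,0],[0,0,0]],"jaw":[1,1,1,1,1,1,1,1]}'
```

```text
time_s: 1.3
eef_pos: [0.3238, -0.3379, 0.1845]
ee_rot: [0.0, 0.997, 0.077, 0.0]
wrist_force: [1.2, -0.5, -0.1]
opening: 0.094
finger_force: 0.0
```

```bash
python3 -m crank '{"offset":[[31,-33,0],[31,-33,0],[31,-33,10],[31,-33,10],[31,-34,10],[0,0,0]],"delta_rot":[[0,0,0],[0,0,0],[0,0,0],[0,0,0],[0,0,0],[0,0,0]],"jaw":[1,1,1,1,1,1]}'
python3 - <<'E'
from h import *
d=cam("top");s=cam("side");o=telemetry.get_obs();print(o["eef_pos"])
P=[.451,-.150,.026]
print(proj(d,P),proj(s,P),proj(s,o["eef_pos"]+[0,0,-.014]))
a=d["color"][220:330,300:460,::-1];b=s["color"][170:280,300:460,::-1]
cv2.imwrite("pics/c2.png",cv2.resize(np.hstack([a,b]),None,fx=2.5,fy=2.5,interpolation=cv2.INTER_CUBIC))
E
```

```text
time_s: 2.05
eef_pos: [0.4521, -0.1484, 0.1539]
ee_rot: [-0.001, 0.997, 0.079, -0.0]
wrist_force: [-0.1, -0.3, 0.2]
opening: 0.0943
finger_force: 0.0
[ 0.45083154 -0.15141642  0.1543587 ]
[[375.08167015 290.71969158]] [[372.14709085 241.88350264]] [[374.63126123 200.69645229]]
```

View pics/c2.png

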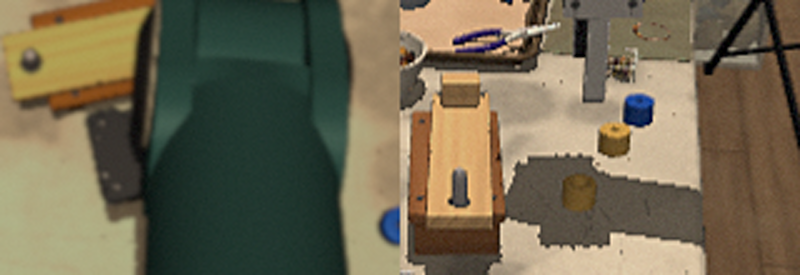

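The side crop shows the open fingers above the brass ring at crop (580,190), and nothing is in the way. I'll descend and grip.

```bash
python3 -m crank '{"offset":[[0,0,40],[0,0,40],[0,0,36],[0,0,20],[0,0,0],[0,0,0],[0,0,0],[0,0,0]],"delta_rot":[[0,0,0],[0,0,0],[0,0,0],[0,0,0],[0,0,0],[0,0,0],[0,0,0],[0,0,0]],"jaw":[1,1,1,1,1,-1,-1,-1]}'; python3 -m crank '{"offset":[[0,0,0],[0,0,0],[0,0,0]],"delta_rot":[[0,0,0],[0,0,0],[0,0,0]],"jaw":[-1,-1,-1]}'
```

```text
time_s: 3.15
eef_pos: [0.4512, -0.1517, 0.0191]
ee_rot: [0.0, 0.997, 0.077, 0.0]
wrist_force: [-0.3, 0.2, -0.4]
opening: 0.0676
finger_force: 0.0
time_s: 3.52
eef_pos: [0.4509, -0.1514, 0.0184]
ee_rot: [-0.0, 0.997, 0.077, -0.0]
wrist_force: [-0.6, 1.4, 0.5]
opening: 0.0372
finger_force: 1.0
```

```bash
python3 -m crank '{"offset":[[0,0,0],[0,0,0],[0,0,-10],[0,0,-40],[0,0,-50],[0,0,-25],[0,0,0],[0,0,0]],"delta_rot":[[0,0,0],[0,0,0],[0,0,0],[0,0,0],[0,0,0],[0,0,0],[0,0,0],[0,0,0]],"jaw":[-1,-1,-1,-1,-1,-1,-1,-1]}'
python3 - <<'E'
from h import *
d=cam("top");s=cam("side");o=telemetry.get_obs();print(o["eef_pos"],o["opening"],o["finger_force"])
# refine peg, tip: fit by side crop
a=s["color"][160:330,250:410,::-1]
cv2.imwrite("pics/c3.png",cv2.resize(a,None,fx=3.5,fy=3.5,interpolation=cv2.INTER_CUBIC))
a=d["color"][200:270,230:360,::-1]
cv2.imwrite("pics/c4.png",cv2.resize(a,None,fx=6,fy=6,interpolation=cv2.INTER_CUBIC))
E
```

```text
time_s: 4.53
eef_pos: [0.4504, -0.1514, 0.1428]
ee_rot: [-0.0, 0.997, 0.077, -0.0]
wrist_force: [-0.7, -0.2, -2.5]
opening: 0.0338
finger_force: 30.0
[ 0.45027964 -0.15118896  0.14238959] 0.03410841762794202 29.999675005674362
```

View pics/c3.png

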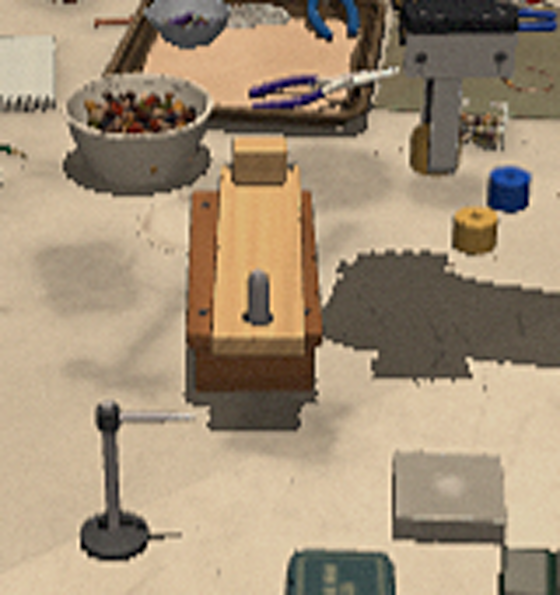

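View pics/c4.png

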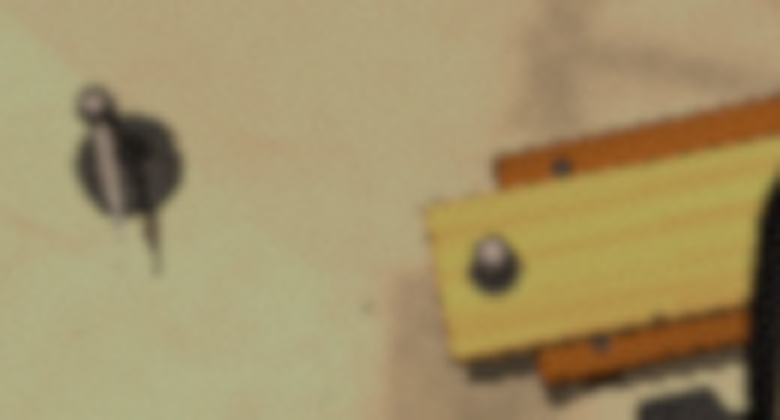

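Side crop: the ring is in the grip at crop (430,150), the narrow and blue ones are standing, the peg is at (258,318) to (259,272), and the pointer's tip is at (193,415). Top crop: the tip is at (120,231), with its shadow beside it, and the peg's top is at (492,250).

Run:
```python
from h import *
from scipy.optimize import least_squares
d=cam("top");s=cam("side");o=telemetry.get_obs();t=o["eef_pos"]
cs=lambda p:np.array([250+p[0]/3.5,160+p[1]/3.5]); ct=lambda p:np.array([230+p[0]/6,200+p[1]/6])
def tri(ps,pt): return least_squares(lambda X:np.r_[proj(s,X)[0]-cs(ps),proj(d,X)[0]-ct(pt)],[.55,0,.08])
r=tri((193,415),(120,231));print("tip",r.x,r.fun)
r=tri((259,271),(492,248));print("pegtop",r.x,r.fun)
print("pegfoot side",back(s,[cs((258,318))],.076), "nose top",back(d,[ct((427,206)),ct((458,359))],.076).round(4).tolist(),"side",back(s,[cs((213,352)),cs((304,352))],.076).round(4).tolist())
st=back(d,[ct((497,160)),ct((546,383))],.06);print("standend",st,st.mean(0))
# side silhouette of held ferrule
th=np.linspace(0,6.28,60);zt=t[2]-.0184
for z in(0,.026):
  q=(proj(s,np.c_[t[0]+.017*np.cos(th),t[1]+.017*np.sin(th),np.full(60,zt+z)])-[250,160])*3.5;print("ferrule pred u",q[:,0].min(),q[:,0].max(),"v",q[:,1].min(),q[:,1].max())
x=np.array([.988,.154,0]);y=np.array([.154,-.988,0])
print("front pad edges", [((proj(s,t+e*x*.008-y*k+[0,0,-.014])-[250,160])*3.5).round(1).tolist() for k in(.017,.03) for e in(-1,1)])
# brass pixels
c=cv2.resize(s["color"][160:330,250:410],None,fx=3.5,fy=3.5)[100:185,395:475]
h=cv2.cvtColor(c,cv2.COLOR_RGB2HSV);m=cv2.inRange(h,(12,100,60),(30,255,255));yy,xx=np.nonzero(m);print("brass",395+xx.min(),395+xx.max(),100+yy.min(),100+yy.max(),len(xx))
```

```text
tip [0.57472123 0.11828915 0.08964937] [-0.21991189 -0.05815419  0.02012008  0.24472998]
pegtop [ 0.5551192  -0.01671907  0.10882473] [-0.27904674 -0.07185702  0.0201599   0.27709336]
pegfoot side [[ 0.55455044 -0.0124783   0.076     ]] nose top [[0.5804, 0.0069, 0.076], [0.5224, -0.0012, 0.076]] side [[0.5769, 0.0309, 0.076], [0.5206, 0.023, 0.076]]
standend [[ 0.60000659 -0.01965281  0.06      ]
 [ 0.51425465 -0.0326381   0.06      ]] [ 0.55713062 -0.02614546  0.06      ]
ferrule pred u 410.69396104278445 460.40918043981 v 152.64212519301486 175.16187249627234
ferrule pred u 412.419205139598 462.7023808843452 v 118.85892454804802 140.7983221037105
front pad edges [[[450.3, 169.3]], [[426.6, 169.5]], [[452.4, 178.2]], [[428.6, 178.4]]]
brass 411 474 112 174 863
```

```bash
python3 -m crank '{"offset":[[15,-14,0],[31,-29,0],[31,-29,0],[31,-29,0],[16,-15,0],[0,0,0],[0,0,0]],"delta_rot":[[0,0,0],[0,0,0],[0,0,0],[0,0,0],[0,0,0],[0,0,0],[0,0,0]],"jaw":[-1,-1,-1,-1,-1,-1,-1]}'
python3 - <<'E'
from h import *
s=cam("side");o=telemetry.get_obs();t=o["eef_pos"];print(t)
a=s["color"][190:275,270:385,::-1];a=cv2.resize(a,None,fx=6,fy=6,interpolation=cv2.INTER_CUBIC)
th=np.linspace(0,6.28,80)
def circ(c,r,z,col):
    for p in (proj(s,np.c_[c[0]+r*np.cos(th),c[1]+r*np.sin(th),np.full(80,z)])-[270,190]+.5)*6: cv2.circle(a,tuple(int(v) for v in p),1,col,-1)
circ(t,.017,t[2]-.0184,(0,255,0));circ(t,.017,t[2]+.0076,(0,255,0))
circ((.5551,-.0167),.007,.076,(0,0,255));circ((.5551,-.0167),.007,.104,(0,0,255))
cv2.imwrite("pics/c5.png",a)
E
```

```text
time_s: 5.6
eef_pos: [0.5551, -0.0189, 0.1431]
ee_rot: [0.0, 0.997, 0.076, -0.001]
wrist_force: [-0.5, 0.1, -1.1]
opening: 0.034
finger_force: 30.0
[ 0.55510962 -0.01904073  0.14319596]
```

View pics/c5.png

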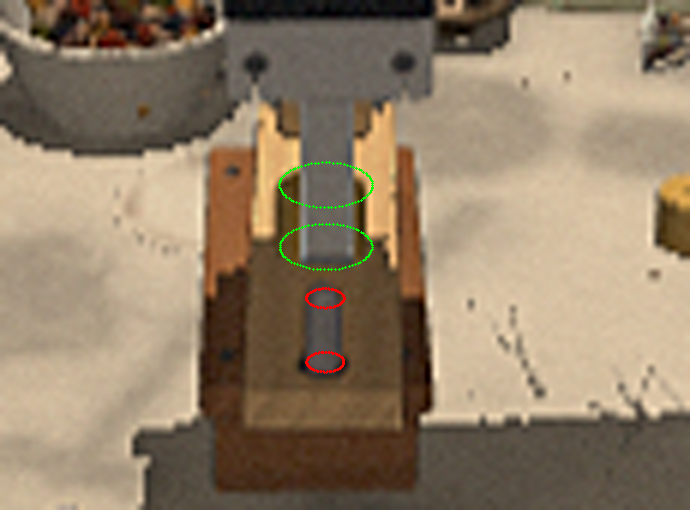

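The ferrule hangs centred laterally over the peg at crop (324,300). Its y needs about +2 mm. I'll lower gently and watch the force.

```bash
python3 -m crank '{"offset":[[-0.5,-2,8],[0,0,7],[0,0,3],[0,0,3],[0,0,2],[0,0,0]],"delta_rot":[[0,0,0],[0,0,0],[0,0,0],[0,0,0],[0,0,0],[0,0,0]],"jaw":[-1,-1,-1,-1,-1,-1]}'
```

```text
time_s: 6.4
eef_pos: [0.5549, -0.0159, 0.1204]
ee_rot: [-0.0, 0.997, 0.077, -0.0]
wrist_force: [-0.0, -1.3, -0.6]
opening: 0.0336
finger_force: 30.0
```

```bash
python3 -m crank '{"offset":[[0,0.5,4],[0,0,4],[0,0,4],[0,0,0]],"delta_rot":[[0,0,0],[0,0,0],[0,0,0],[0,0,0]],"jaw":[-1,-1,-1,-1]}'
```

```text
time_s: 6.9
eef_pos: [0.5548, -0.0164, 0.1081]
ee_rot: [-0.0, 0.997, 0.077, -0.0]
wrist_force: [-0.7, -0.2, -1.5]
opening: 0.034
finger_force: 30.0
```

```bash
python3 -m crank '{"offset":[[0,0,4],[0,0,4],[0,0,3],[0,0,1],[0,0,0]],"delta_rot":[[0,0,0],[0,0,0],[0,0,0],[0,0,0],[0,0,0]],"jaw":[-1,-1,-1,-1,-1]}'
```

```text
time_s: 7.52
eef_pos: [0.555, -0.0164, 0.0964]
ee_rot: [-0.0, 0.997, 0.077, -0.0]
wrist_force: [0.1, 0.1, -2.5]
opening: 0.0336
finger_force: 30.0
```

```bash
python3 -m crank '{"offset":[[0,0,0],[0,0,0],[0,0,0],[0,0,0],[0,0,0],[0,0,-20],[0,0,-35],[0,0,-40]],"delta_rot":[[0,0,0],[0,0,0],[0,0,0],[0,0,0],[0,0,0],[0,0,0],[0,0,0],[0,0,0]],"jaw":[1,1,1,1,1,1,1,1]}'
```

```text
time_s: 8.52
eef_pos: [0.5546, -0.0164, 0.1922]
ee_rot: [-0.0, 0.997, 0.077, -0.001]
wrist_force: [-0.3, 0.5, -0.1]
opening: 0.094
finger_force: 0.0
```

```bash
python3 -m crank '{"offset":[[-1,20,0],[-1,38,0],[-1,45,0],[-1,45,0],[-2,30,0],[0,15,0],[0,0,0]],"delta_rot":[[0,0,0],[0,0,0],[0,0,0],[0,0,0],[0,0,0],[0,0,0],[0,0,0]],"jaw":[1,1,1,1,1,1,1]}'
python3 - <<'E'
from h import *
d=cam("top");s=cam("side");o=telemetry.get_obs();print(o["eef_pos"])
a=d["color"][200:270,230:330,::-1];b=s["color"][170:280,285:385,::-1]
a=cv2.resize(a,(500,350),interpolation=cv2.INTER_CUBIC);b=cv2.resize(b,(300,330),interpolation=cv2.INTER_CUBIC)
c=np.zeros((350,800,3),np.uint8);c[:,:500]=a;c[:330,500:]=b;cv2.imwrite("pics/c6.png",c)
E
```

```text
time_s: 9.4
eef_pos: [0.5786, -0.2082, 0.1913]
ee_rot: [-0.0, 0.997, 0.076, -0.0]
wrist_force: [-0.2, 0.0, 0.1]
opening: 0.094
finger_force: 0.0
[ 0.57876184 -0.20651854  0.19145023]
```

View pics/c6.png

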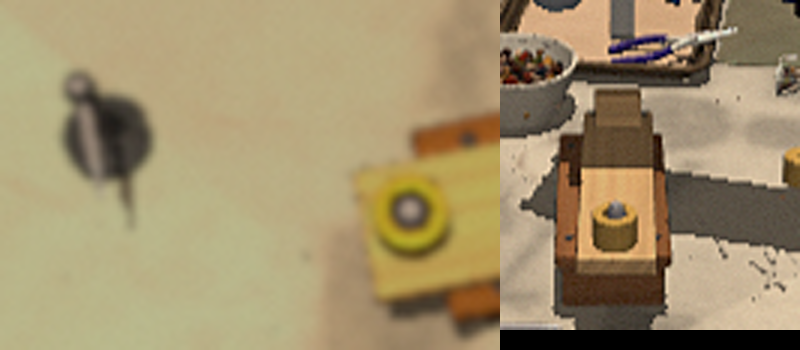

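The ferrule sits down on the peg (crop (410,210) in the top part, (614,225) in the side part). Next I'll grip the block.

```bash
python3 -m crank '{"offset":[[0,0,40],[0,0,35],[0,0,15],[0,0,6],[0,0,0],[0,0,0],[0,0,0],[0,0,0]],"delta_rot":[[0,0,0],[0,0,0],[0,0,0],[0,0,0],[0,0,0],[0,0,0],[0,0,0],[0,0,0]],"jaw":[1,1,1,1,1,-1,-1,-1]}'; python3 -m crank '{"offset":[[0,0,0],[0,0,0],[0,0,0],[0,0,0],[0,0,0],[0,0,0]],"delta_rot":[[0,0,0],[0,0,0],[0,0,0],[0,0,0],[0,0,0],[0,0,0]],"jaw":[-1,-1,-1,-1,-1,-1]}'
```

```text
time_s: 10.5
eef_pos: [0.5787, -0.2082, 0.0958]
ee_rot: [0.0, 0.997, 0.077, 0.0]
wrist_force: [-0.6, -0.4, 0.2]
opening: 0.0675
finger_force: 0.0
time_s: 11.25
eef_pos: [0.5787, -0.208, 0.0954]
ee_rot: [-0.0, 0.997, 0.077, 0.0]
wrist_force: [1.3, 1.0, -1.5]
opening: 0.0218
finger_force: 29.9
```

Gripped, opening 21.8 mm. The nose has about 108 mm to go, so I'll slide 96 mm first.

```bash
python3 -m crank '{"offset":[[0,-3,0],[0,-7,0],[0.5,-8,0],[0.5,-8,0],[0.5,-8,0],[0.5,-8,0],[0.5,-7,0],[0,-3,0]],"delta_rot":[[0,0,0],[0,0,0],[0,0,0],[0,0,0],[0,0,0],[0,0,0],[0,0,0],[0,0,0]],"jaw":[-1,-1,-1,-1,-1,-1,-1,-1]}'; python3 -m crank '{"offset":[[0,-3,0],[0,-6,0],[0,-8,0],[0,-8,0],[0,-8,0],[0,-7,0],[0,-4,0],[0,0,0]],"delta_rot":[[0,0,0],[0,0,0],[0,0,0],[0,0,0],[0,0,0],[0,0,0],[0,0,0],[0,0,0]],"jaw":[-1,-1,-1,-1,-1,-1,-1,-1]}'
python3 - <<'E'
from h import *
d=cam("top");s=cam("side");o=telemetry.get_obs();print(o["eef_pos"],o["wrist_force"],o["opening"])
a=d["color"][205:265,230:315,::-1];b=s["color"][215:295,270:355,::-1]
a=cv2.resize(a,(425,300),interpolation=cv2.INTER_CUBIC);b=cv2.resize(b,(595,560)[:2],interpolation=cv2.INTER_CUBIC)
b=cv2.resize(b,(340,320));c=np.zeros((320,765,3),np.uint8);c[:300,:425]=a;c[:,425:]=b;cv2.imwrite("pics/c7.png",c)
E
```

```text
time_s: 12.25
eef_pos: [0.5731, -0.1558, 0.0955]
ee_rot: [-0.0, 0.997, 0.077, 0.0]
wrist_force: [0.6, -1.7, -0.1]
opening: 0.022
finger_force: 29.9
time_s: 13.25
eef_pos: [0.5663, -0.112, 0.0954]
ee_rot: [-0.0, 0.997, 0.077, -0.0]
wrist_force: [-0.6, 3.7, 2.9]
opening: 0.022
finger_force: 29.9
[ 0.56635367 -0.11219009  0.09536922] [0.54897184 3.50074319 1.05620546] 0.022092479979462242
```

View pics/c7.png

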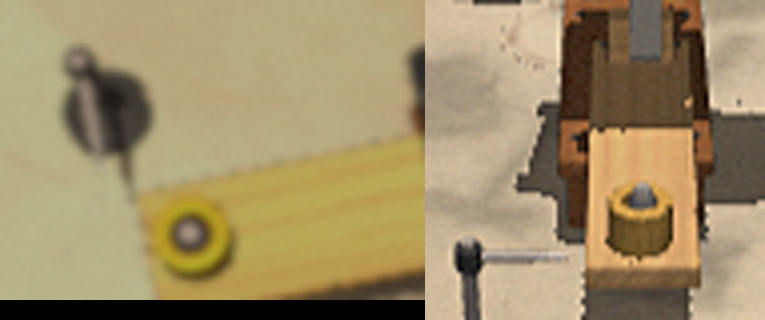

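Run:
```python
from h import *
d=cam("top");s=cam("side");t=telemetry.get_obs()["eef_pos"]
u=np.array([-.1535,.988,0]);x=np.array([.988,.1535,0])
f=lambda P:(np.dot(P,u).round(4),np.dot(P,x).round(4))
print("tip tri",f([.5747,.1183,0]))
print("tip top",f(back(d,[(249.8,238.0)],.09)[0]),"tip side",f(back(s,[(305.6,279)],.09)[0]))
for p in [(257.4,243.4),(260.6,264.6)]: print("nose top",f(back(d,[p],.076)[0]))
for p in [(310,282.5),(338.7,283)]: print("nose side",f(back(s,[p],.076)[0]))
n=t+u*.215;print("nose from tcp",f(n),"pred nose side px",proj(s,np.array([n+x*.03*k+[0,0,.076-t[2]] for k in(-1,1)])).round(1).tolist())
print("pred nose top px",proj(d,np.array([n+x*.03*k+[0,0,.076-t[2]] for k in(-1,1)])).round(1).tolist())
g=cv2.cvtColor(s["color"],cv2.COLOR_RGB2GRAY);print(g[276:290,325],g[278:280,288:314])
```

```text
tip tri (np.float64(0.0287), np.float64(0.586))
tip top (np.float64(0.0288), np.float64(0.5876)) tip side (np.float64(0.0309), np.float64(0.5846))
nose top (np.float64(0.016), np.float64(0.5755))
nose top (np.float64(0.0183), np.float64(0.5275))
nose side (np.float64(0.0236), np.float64(0.576))
nose side (np.float64(0.0261), np.float64(0.5174))
nose from tcp (np.float64(0.0169), np.float64(0.5423)) pred nose side px [[341.0, 280.4], [311.8, 280.6]]
pred nose top px [[262.6, 271.2], [257.3, 244.9]]
[ 89  84  78 171 199 172 122 101 102 105  88  66  65  74] [[173 182 177 172 173 175 174 176 181 180 172 187 190 203 199 206 199 196
  187 181 185 186 149 182 181 179]
 [127 126 130 132 125 123 126 131 127 121 145 145 137 161 154 145 167 156
  184 187 188 190 149 186 181 182]]
```

Run:
```python
from h import *
d=cam("top");s=cam("side")
np.set_printoptions(linewidth=200)
g=cv2.cvtColor(s["color"],cv2.COLOR_RGB2GRAY);print("tip side rows274-283 cols 298-314\n",g[274:284,298:315])
print("nose side rows 278-290 cols 314..336\n",g[278:290,314:337:3])
g=cv2.cvtColor(d["color"],cv2.COLOR_RGB2GRAY);print("tip top rows 226-246 cols 243-258\n",g[226:246,243:259])
print("nose top, blue ch rows 246..266:3 cols 252-268\n",d["color"][244:270:3,252:268,2])
```

```text
tip side rows274-283 cols 298-314
 [[186 181 181 190 200  59  62  69  76  78  72  69 144 188 185 185 196]
 [184 180 182 183 193 153 163  62  60  64  63  57 148 190 182 185 193]
 [182 185 183 182 181 189 192 152 158 160 158 160 148 188 181 182 187]
 [154 161 168 185 181 182 184 193 186 190 193 193 146 185 181 180 184]
 [176 189 191 202 203 209 197 195 187 186 188 191 156 187 180 180 180]
 [145 144 139 162 155 146 169 155 184 183 186 185 156 185 181 182 183]
 [163 156 156 163 166 154 173 170 188 186 191 196 158 188 191 192 139]
 [192 186 191 188 192 194 189 190 185 186 187 197 135 161 162 142 116]
 [190 192 190 189 191 193 187 189 185 187 192 202  93 111 119  95 110]
 [188 189 191 186 190 188 190 184 185 187 194 126  89  98 106  91  88]]
nose side rows 278-290 cols 314..336
 [[180 147  69  77  70 160 176 175]
 [183 187 161 157 161 192 176 176]
 [139 184 196 182 201 194 179 180]
 [116 158 169 152 140 154 130 149]
 [110 115 122 108  96 102  91 110]
 [ 88  97 103  98 105  97  94 101]
 [ 89 101  96 104 103  94  95  87]
 [ 97 105  96 101  92  86  93  83]
 [ 90  86  93  90  84  79  89  71]
 
[... 1432 characters left out ...]
75 175 172 173 174 176 176 172 159 152 158 158]]
nose top, blue ch rows 246..266:3 cols 252-268
 [[137 138 132 122 110 109  98  89  85  85  83  80  76  70  65  60]
 [134 136 136 135 131 118  95  84  78  72  61  45  38  30  32  32]
 [136 133 132 133 132 131 116  90  66  46  38  34  33  60  95 116]
 [133 135 134 134 134 130 118  97  71  50  38  32  30  47  72  89]
 [136 135 136 134 134 131 127 114  94  72  57  42  35  35  38  39]
 [137 136 137 137 136 138 135 125 104  88  80  73  61  47  30  28]
 [135 136 137 136 139 139 139 135 121  99  84  80  81  79  79  78]
 [138 136 138 140 137 141 140 138 132 114  89  78  78  81  78  81]
 [138 139 138 139 138 136 140 139 136 125 102  79  68  71  66  59]]
```

All three estimates agree that about 11.5 mm remain.

```bash
python3 -m crank '{"offset":[[0,-3,0],[0,-5,0],[0,-3.5,0],[0,0,0],[0,0,0],[0,0,0],[0,0,0],[0,0,0]],"delta_rot":[[0,0,0],[0,0,0],[0,0,0],[0,0,0],[0,0,0],[0,0,0],[0,0,0],[0,0,0]],"jaw":[-1,-1,-1,-1,-1,-1,-1,-1]}'
python3 - <<'E'
from h import *
d=cam("top");s=cam("side");o=telemetry.get_obs();t=o["eef_pos"];print(t,o["wrist_force"],o["opening"])
u=np.array([-.1535,.988,0]);print("nose from tcp",(t+u*.215)@u,"tip .029-.031")
a=d["color"][205:265,230:315,::-1];b=s["color"][215:295,270:355,::-1]
a=cv2.resize(a,(425,300),interpolation=cv2.INTER_CUBIC);b=cv2.resize(b,(340,320),interpolation=cv2.INTER_CUBIC)
c=np.zeros((320,765,3),np.uint8);c[:300,:425]=a;c[:,425:]=b;cv2.imwrite("pics/c8.png",c)
g=cv2.cvtColor(s["color"],cv2.COLOR_RGB2GRAY);print(g[280:292,317:337:4])
for v in(284,284.5,285,285.5):print(v,back(s,[(324,v)],.076)[0]@u)
E
```

```text
time_s: 14.55
eef_pos: [0.5646, -0.1013, 0.0954]
ee_rot: [-0.0, 0.997, 0.077, -0.0]
wrist_force: [-0.3, 4.0, 1.1]
opening: 0.0217
finger_force: 29.9
[ 0.5645838  -0.10138499  0.09537966] [0.10883652 3.17678061 1.85294686] 0.02163926068796555
nose from tcp 0.028104856175316717 tip .029-.031
[[ 54  85  89  64 175]
 [150  77  71 158 172]
 [185 165 134 195 172]
 [183 196 183 192 172]
 [176 189 183 180 164]
 [129 129 131 128 120]
 [ 89  91 101  94  89]
 [103  92 108  96  93]
 [100  98 104  91  97]
 [104 102  95  90  92]
 [ 83  91  81  81  80]
 [ 80  83  80  82  76]]
284 0.02913152613866816
284.5 0.03085189937010226
285 0.032567203991971716
285.5 0.03427746190008632
```

View pics/c8.png

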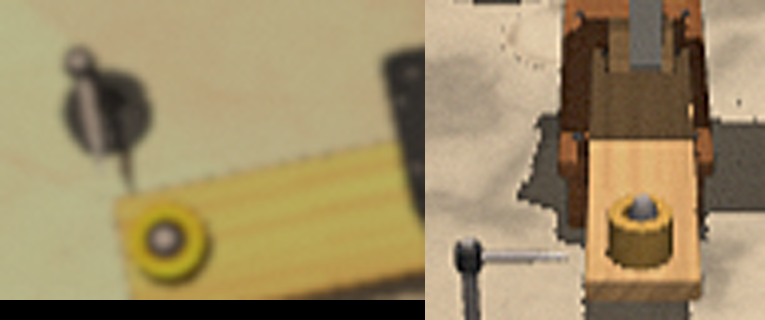

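The board is flat and held, and the nose is in line with the tip to within about 1–2 mm: the tip is at side crop (568,257), the nose edge at about v=280. The ferrule is seated. Handing in.

```bash
python3 -c "
from bench import order;print(order.close_job())"
```

```text
the job is handed in; nothing more can be done
None
```

The wide ferrule is down on the peg and the board is slid out and held flat, its nose within about 1–2 mm of the pointer's tip by my measurements. I moved nothing else, and the job is handed in; no verdict came back.

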